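Prop up the service sheet and hold a handpiece down in its V-blocks

ROBOT

A 6-joint arm with a two-finger parallel gripper is mounted at the origin on the work surface. World frame = base frame: x ahead of the robot, y to its left, z up, the work surface at z = 0. Lengths are in mm, angles in rad, forces in N, time in s.
With the tool pointing down it reaches from about 275 to 1000 mm from the base axis. Payload 8.4 kg.
Tool frame: the origin (TCP) lies between the finger pads; the fingertips stand 22 mm ahead of it and the grasp point (between the pads) lies 3 mm ahead of it; z points along the fingers, y is the line along which they close (so a half turn about z gives the same grasp; the last joint's range is limited). The gripper opens to 85 mm and grips with 20 to 120 N. Pads are 22 mm wide; open, the fingers measure 114 mm over their backs; the gripper's body (76 mm by 85 mm) begins 54 mm behind the grasp point. The pads swing forward as they close: fully open they stand 13 mm farther back than shut.
Start: joints at [-1.321, 0.353, 1.633, -0, 1.155, -0.002], TCP at [155.716, -605.294, 253.281] pointing down, gripper open.
Joint ranges: [-2.63, 2.63], [-0.92, 2.1], [0.06, 2.66], [-1.3, 4.44], [0, 2.69], [-3.02, 3.02]. Speed limits (rad/s): [2.22, 2.22, 2.79, 3.14, 3.14, 3.14].

INTERFACE

Orientations are given as [roll, pitch, yaw] about the fixed x, y, z axes, in that order (R = Rz(yaw) Ry(pitch) Rx(roll)).
In Python, from rig import r, grab_frame gives the robot as it stands.
- The arm moves only by the shell command python3 -m inch 'ROWS' [FORCE]. ROWS is JSON, a list of rows, each a list of 7 numbers: the turn, a rotation vector about the tool's x, y, z as a fraction of full scale, then the shift along the tool's x, y, z as a fraction of full scale, then the closure, from 0 (fully open) to 1 (shut). In form: [[rx, ry, rz, dx, dy, dz, fingers], ...]. A call has 1 to 8 rows; each row shifts and turns the commanded pose from where the row before left it, along the tool's axes as they then stand; what a row does not reach is not made up. Full scale, the value 1, is 2.5 cm for a shift and pi rad for a turn. A row lasts 1/12 s, in which the tool goes at most 41.7 mm and 7.16 degrees, less where a joint would pass 70% of its speed; a pose out of reach is approached as far as the arm can. A call with a number of a shift or a turn outside -1 to 1 is refused whole. A call with a gripper value outside its range is refused whole. The fingers move at their own pace and stop on an object; FORCE is the grip in N (left out, the last holds). Time passes only in rows, so rows that do not move let the fingers close. It gives the time, the measured TCP pose, the force, the opening and the grip force at its end, in the units of the state.
- r.sense(): the state, without advancing time (a new reading comes with each control period).
- grab_frame(name): name is "side" or "top" or "wrist"; returns a dict with "pixels" (420x560x3 uint8, red, green, blue), "z_map" (420x560 float32, mm along the optical axis (not along the pixel's ray), 0 where there is no reading), "vertical_fov" (degrees; the focal length in pixels is half the picture's height over the tangent of half this angle, whatever the lens; pixels are square), "cx", "cy" (the principal point, pixels), "cam_to_world" (4x4, takes a point from camera to world coordinates). Camera axes: x right, y down, z forward; pixel columns grow to the right and rows downward; lengths in mm; the calibration is good to about 2 mm. A picture is of the moment at which its call begins.
- r.sign_off(): hands the job in; it is judged then, once.
The state is a dict: "clock": time; "qpos": joint angles; "qvel": joint speeds; "joint_efforts": joint torques, N m; "eef_pos": TCP position; "tcp_rot": TCP orientation; "contact_force": force on the tool from outside, world axes, zero at the start; "wrist_torque": the same for the moment, N m; "opening": opening from 0.0 (shut) to 1.0 (fully open); "grasp_force": force on a finger pad.
Only numpy, scipy, OpenCV 4.12 (cv2) and the standard library are available. Lean on these libraries where they do the work, as an engineer would, in place of code of your own. Each camera call takes 0.05 s, during which the arm holds its last target. There are 200 camera calls.

TASK

Take the tablet out of its charging dock and lean it back against the uprights of the tablet stand, lower edge on the ledge and screen facing out, and let go of it. Then lay the handpiece in the fixture's pair of V-blocks, socket end close to the end stop and nose out over the open end, and finish while still holding it there with the fingers, pressed down firmly but not hard, so that the barrel bears on both faces of both V-blocks and its chuck can be changed. Leave everything else on the bench where it is.

Things in the scene. Friction and masses are not known exactly. Their poses are not given: they have to be found in the camera images.
- tablet: Small tablet computer, a slab 8 thick x 205 wide x 130 high mm, 0.33 kg, white, black screen on one broad face. At the start it stands upright on a long edge in the middle slot of the dock. Origin: middle of that lower edge, mid-thickness. z runs up the slab, y along its long edges, x through its thickness; the screen is on the -x face.
- tablet_top (a point): Middle of the tablet's upper long edge, 130 mm above its origin; free all round for taking the slab across its thickness from above.
- dock: Charging dock, fixed: black base 76 x 160 mm, 20 high, and four grey upright plates 120 mm wide, reaching 70 mm above the bench, forming three slots 12 mm wide along y; the tablet stands on the base, 20 mm above the bench, in the middle slot. Origin: centre of its underside; z up, front at -x.
- stand: Tablet stand of bent aluminium, fixed: base plate 4 mm thick, 150 wide, x from -22 to 82 mm. Front lip 14 high, inner face at x = -18.5. Two uprights 16 wide at y = -55 and 55 (below 35 mm a crossbar) rise from x = 12, leaning back 20 degrees, to 87 mm high; front faces at x = 42 there. Origin: at bench level under the ledge; z up, +x the way a tablet leans back: the screen must look to -x.
- ledge (a point): Middle of the stand's free ledge, on top of its base plate, 4 mm above the bench and 3 mm in front (-x) of the stand's origin. A tablet standing here with its lower edge leans on the uprights at about 20 to 31 degrees from vertical, depending on where between lip and uprights the edge is.
- handpiece: Straight laboratory handpiece, no cord: bare metal barrel 28 mm diameter, 116 long, tapered steel nose 44 long at one end, short socket (18 diameter, 6 long) at the other; 0.2 kg, give or take a fifth. Origin: on the axis, middle of the barrel; x along the axis towards the nose. At the start it lies level in the rest, axis 38 mm above the bench.
- nose (a point): Tip of the handpiece's nose, on the axis, 102 mm from the handpiece's origin.
- rest: White ceramic handpiece rest, fixed: base 134 x 58 mm, 9 high, with two trough-shaped saddles (floor 24 mm above the bench, cheeks 31 mm apart and up to 36 mm high, 49 wide outside) at 33 to 55 mm either side of its middle; the 66 mm between them is open for fingers. Origin: centre of its underside; x along the handpiece, z up.
- fixture: Service fixture, fixed: dark base plate 158 x 74 mm, 10 high, with two steel V-blocks in line, 24 long, 52 wide, tops at 47 mm, centred at x = -42 and 42 mm (60 open between them for fingers); 90 degree vees along x, 34 wide, 17 deep. End stop: plate 56 high, inner face at x = -69; the +x end is open. Origin: middle of the pair, at bench level; x along the vees to the open end, y left, z up.
- seat (a point): Where the middle of the barrel (the handpiece's origin) belongs when seated: 49.8 mm above the bench, over the middle line of the vees, 4 mm towards the open end from the fixture's origin (the socket is then 9 mm short of the end stop).
- vee_stop_left: The left half (+y side) of the V-block nearer the end stop, part of the fixture, with one ground, oiled 45 degree vee face 24 mm long (slippery, friction about 0.2). Origin: the middle of the line on that face where the seated barrel touches; axes as the fixture's.
- vee_stop_right: The right half (-y side) of the V-block nearer the end stop, part of the fixture, with one ground, oiled 45 degree vee face 24 mm long (slippery, friction about 0.2). Origin: the middle of the line on that face where the seated barrel touches; axes as the fixture's.
- vee_open_left: The left half (+y side) of the V-block nearer the open end, part of the fixture, with one ground, oiled 45 degree vee face 24 mm long (slippery, friction about 0.2). Origin: the middle of the line on that face where the seated barrel touches; axes as the fixture's.
- vee_open_right: The right half (-y side) of the V-block nearer the open end, part of the fixture, with one ground, oiled 45 degree vee face 24 mm long (slippery, friction about 0.2). Origin: the middle of the line on that face where the seated barrel touches; axes as the fixture's.
- cast_a: Bystander: loose dental cast, white base and stone-coloured teeth, 59 x 62 x 30 mm, nearer the robot. Origin: its underside.
- cast_b: Bystander: loose dental cast like the other one, 34 mm high, farther from the robot. Origin: its underside.
- bur_block: Bystander: loose green block of burs, 60 x 75 mm, 51 high with the burs. Origin: centre of its underside.
- paste_jar: Bystander: loose white jar, 46 mm diameter, 46 high. Origin: centre of its underside.
- mixing_cup: Bystander: loose black rubber mixing cup, 60 mm diameter, 38 high. Origin: centre of its underside.
- probe: Bystander: thin metal double-ended probe lying on the bench, 8 mm thick, 170 long. Origin: under its middle.
- wax_knife: Bystander: small wax knife with a wooden handle lying on the bench, 163 mm long. Origin: under the middle of it.
Things that resemble listed ones, but are neither listed nor needed, are in the scene too. There is more than one size of the handpiece; the one meant has the size given above.

How it is judged:
By the outcome, as a careful person would: the job done as asked, in the order asked, and still so for the second after the job is handed in, while the arm keeps its last pose, push and grip.
It also fails if it takes over 54 s, if anything falls off the work surface, if the arm or the gripper's body presses on something with over 40 N, if the wrist force passes 120 N, or if a joint passes its speed limit or range.

## Working session

There is one attempt and no reset: what is moved stays moved. The work goes in short steps, Python scripts to look and compute and a shell command to move; the robot and the scene stay as the last step left them, time stands still between calls to the robot, and variables do not carry over. Pictures are saved under pics/ and viewed, at most 10 in all, crops included, and the job is handed in when it is done.

```bash
ls; mkdir -p pics; python3 - <<'E'
from rig import r, grab_frame
import cv2, numpy as np
for n in ("top","side"):
    f=grab_frame(n); cv2.imwrite(f"pics/{n}0.png",f["pixels"][:,:,::-1]); np.savez(f"{n}0.npz",**f)
    print(n,f["vertical_fov"],f["cx"],f["cy"],np.round(f["cam_to_world"],3).tolist())
print(r.sense())
E
```

```text
pics
top 42.33468920054893 281.6918346970101 207.29052473279137 [[-0.015, -0.99, 0.143, 285.994], [-1.0, 0.016, 0.005, 50.488], [-0.007, -0.143, -0.99, 1447.401], [0.0, 0.0, 0.0, 1.0]]
side 51.498209662001365 280.3947411226707 205.97414867987854 [[0.952, -0.205, 0.226, 185.473], [-0.305, -0.667, 0.679, -847.162], [0.011, -0.716, -0.698, 1049.321], [0.0, 0.0, 0.0, 1.0]]
{'clock': 0.1, 'qpos': array([-1.32139961e+00,  3.53581545e-01,  1.63403369e+00, -4.21422771e-05,
        1.15519214e+00, -2.36338327e-03]), 'qvel': array([ 2.42184255e-05, -1.09429341e-03, -2.83501634e-05, -1.72865256e-04,
        5.23370824e-04,  1.79433378e-03]), 'joint_efforts': array([ 2.60813231e-04, -6.06356120e+01, -3.42820823e+01,  2.66333439e-05,
        4.02087666e-03, -1.71464319e-05]), 'eef_pos': array([ 155.60883784, -604.9237012 ,  252.64623087]), 'tcp_rot': array([-3.14037784e+00,  3.56631484e-05,  2.51777163e-01]), 'contact_force': array([-0.85448941,  0.0850915 ,  0.59326979]), 'wrist_torque': array([0.00233382, 0.00808693, 0.01222379]), 'grasp_force': 0.0, 'opening': 0.997219844538675}
```

View pics/top0.png

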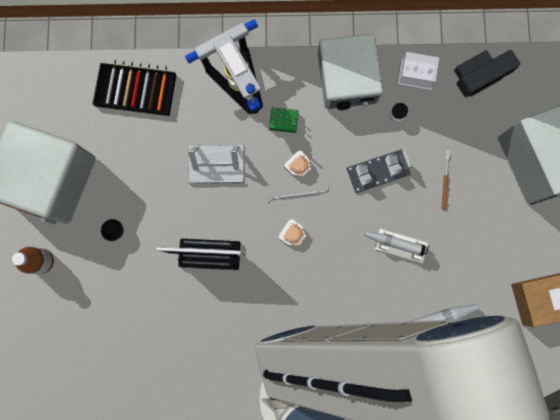

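View pics/side0.png

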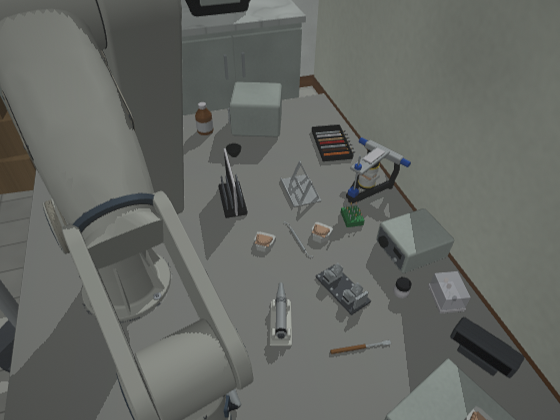

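The top view shows the dock with the tablet at about (209,254), the stand at (217,163), the fixture at (379,171) and the rest with the handpiece at (401,245). A second handpiece lies near the arm at (445,315). In the side view the tablet stands at (232,180), the rest at (281,320) and the fixture at (343,287).

```bash
cat > h.py <<'E'
import numpy as np, cv2
def K(f): return 210/np.tan(np.radians(float(f["vertical_fov"]))/2)
def cloud(f):
    z=f["z_map"].astype(float); v,u=np.mgrid[:420,:560]; k=K(f)
    p=np.stack([(u-f["cx"])/k*z,(v-f["cy"])/k*z,z,np.ones_like(z)],-1)@f["cam_to_world"].T
    p=p[...,:3]; p[z<=0]=np.nan; return p
def rect(p,c,rad,z0,z1):
    m=(np.hypot(p[...,0]-c[0],p[...,1]-c[1])<rad)&(p[...,2]>z0)&(p[...,2]<z1)
    q=p[m]; 
    if len(q)<5: return None
    (a,b),(w,h),t=cv2.minAreaRect(q[:,:2].astype(np.float32))
    if w<h: w,h,t=h,w,t+90
    return dict(n=len(q),c=(round(a,1),round(b,1)),size=(round(w),round(h)),long_deg=round((t+90)%180-90,1),z=np.round(np.percentile(q[:,2],[5,50,95]),1).tolist())
E
python3 - <<'E'
from h import *
T=np.load("top0.npz");S=np.load("side0.npz");p=cloud(T);s=cloud(S)
for n,(u,v) in dict(dock=(209,254),stand=(217,163),fix=(379,171),rest=(401,245),decoy=(445,315)).items():
    print(n,np.round(p[v-1:v+2,u-1:u+2].reshape(-1,3).mean(0)))
big=lambda P,n,c,r,z0,z1:print(n,rect(P,c,r,z0,z1))
d=p[254,209][:2]
for P,t in((p,'top'),(s,'side')):
  for n,(u,v),L in (("dock",(209,254),((12,28,120),(60,76,120),(120,160,150))),("stand",(217,163),((2,8,110),(10,18,110),(75,95,110))),("fix",(379,171),((6,14,110),(40,50,110),(52,62,110))),("rest",(401,245),((5,13,100),(40,60,100),(32,38,100)))):
    for a,b,r in L: big(P,t+" "+n+f" z{a}-{b}",p[v,u][:2],r,a,b)
o=[]
for nm,f,(u0,v0,u1,v1) in (("t",T,(150,140,250,280)),("t",T,(340,140,440,280)),("s",S,(200,140,330,230)),("s",S,(250,250,390,350))):
    c=f["pixels"][v0:v1,u0:u1,::-1]; c=cv2.resize(c,(400,300) if nm=="s" else (214,300),interpolation=cv2.INTER_CUBIC); o.append(c)
a=np.hstack(o[:2]);b=np.hstack(o[2:])
im=np.zeros((600,800,3),np.uint8);im[:300,:428]=a;im[300:]=b;cv2.imwrite("pics/crops.png",im)
E
```

```text
dock [367. 240.  94.]
stand [615. 230.  22.]
fix [ 588. -206.   11.]
rest [ 385. -248.   51.]
decoy [ 206. -354.   39.]
top dock z12-28 {'n': 970, 'c': (364.5, 252.5), 'size': (161, 91), 'long_deg': 86.6, 'z': [14.7, 19.7, 25.0]}
top dock z60-76 {'n': 359, 'c': (372.3, 255.7), 'size': (197, 56), 'long_deg': 86.4, 'z': [62.9, 69.2, 74.7]}
top dock z120-160 {'n': 347, 'c': (372.1, 259.1), 'size': (204, 9), 'long_deg': 86.1, 'z': [130.1, 148.6, 153.3]}
top stand z2-8 {'n': 1764, 'c': (611.6, 228.8), 'size': (216, 215), 'long_deg': 9.3, 'z': [2.2, 4.1, 7.3]}
top stand z10-18 {'n': 161, 'c': (634.6, 234.5), 'size': (148, 144), 'long_deg': -89.8, 'z': [10.2, 12.6, 17.0]}
top stand z75-95 {'n': 52, 'c': (630.6, 235.0), 'size': (125, 13), 'long_deg': 89.1, 'z': [76.1, 81.2, 89.9]}
top fix z6-14 {'n': 935, 'c': (587.1, -208.0), 'size': (204, 204), 'long_deg': -80.6, 'z': [6.3, 9.6, 13.4]}
top fix z40-50 {'n': 231, 'c': (591.7, -211.4), 'size': (130, 52), 'long_deg': -72.0, 'z': [40.5, 45.5, 49.6]}
top fix z52-62 {'n': 66, 'c': (591.5, -214.1), 'size': (128, 48), 'long_deg': -74.4, 'z': [52.3,
[... 977 characters left out ...]
eg': 88.4, 'z': [75.2, 80.2, 87.7]}
side fix z6-14 {'n': 631, 'c': (578.4, -210.8), 'size': (183, 159), 'long_deg': 17.9, 'z': [6.9, 10.2, 13.1]}
side fix z40-50 {'n': 210, 'c': (592.9, -214.5), 'size': (134, 54), 'long_deg': -71.8, 'z': [40.4, 45.5, 49.0]}
side fix z52-62 {'n': 48, 'c': (612.1, -272.8), 'size': (44, 10), 'long_deg': 18.5, 'z': [52.8, 55.9, 58.5]}
side rest z5-13 {'n': 385, 'c': (389.4, -261.6), 'size': (165, 133), 'long_deg': -23.3, 'z': [5.5, 8.8, 11.9]}
side rest z40-60 {'n': 487, 'c': (394.4, -239.5), 'size': (167, 34), 'long_deg': 68.4, 'z': [42.5, 49.2, 53.8]}
side rest z32-38 {'n': 89, 'c': (392.7, -240.8), 'size': (159, 47), 'long_deg': 73.0, 'z': [32.7, 35.4, 37.6]}
```

View pics/crops.png

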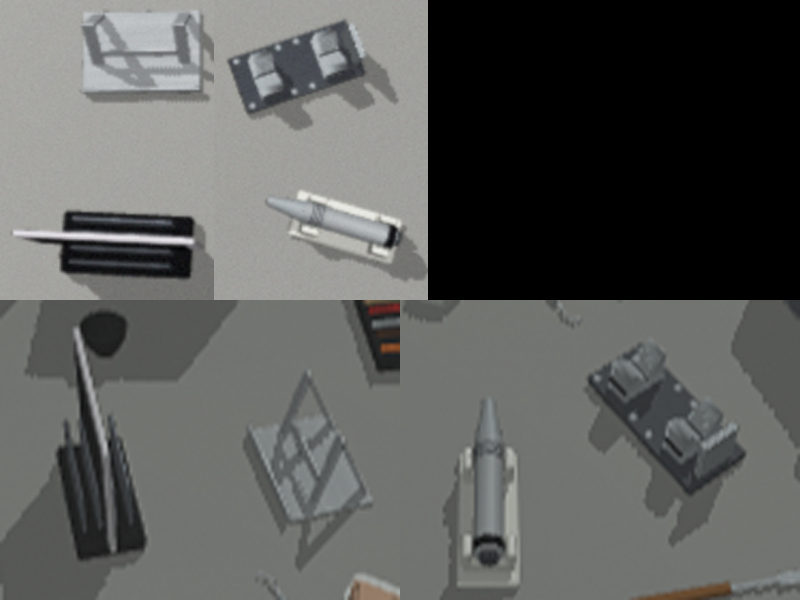

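```bash
cat >> h.py <<'E'
from scipy.spatial.transform import Rotation as Ro
def plan(pos,rot,tgt,rpy):
    R=Ro.from_euler('xyz',rot);G=Ro.from_euler('xyz',rpy)
    rv=(R.inv()*G).as_rotvec(); d=np.subtract(tgt,pos)
    print("turn frac",np.round(rv/np.pi,4),"deg",np.round(np.degrees(rv),1),"| shift frac after turn",np.round(G.inv().apply(d)/25,2),"before turn",np.round(R.inv().apply(d)/25,2),"| world",np.round(d,1))
E
python3 - <<'E'
from h import *
T=np.load("top0.npz");S=np.load("side0.npz");p=cloud(T);s=cloud(S)
# stand: upright profile
for P,t in((p,'top'),(s,'side')):
    for y0,nm in ((175,'R'),(287,'L'),(230,'M')):
        q=P[(abs(P[...,1]-y0)<(14 if nm!='M' else 25))&(P[...,0]>560)&(P[...,0]<720)]
        print(t,nm,[(z,len(w),np.round(np.percentile(w[:,0],[2,50,98])).tolist()) for z in range(2,100,10) if len(w:=q[(q[:,2]>=z)&(q[:,2]<z+10)])])
# tall things behind
for P in(p,s):
    q=P[(P[...,0]>700)&(P[...,0]<1000)&(P[...,1]>80)&(P[...,1]<350)&(P[...,2]>60)]
    print("behind",len(q),q.min(0).round(),q.max(0).round())
# base plate of stand: silver plate colour region in top view via z 2.5-6 & brightness
m=(p[...,2]<16)&(p[...,0]>560)&(p[...,0]<720)&(p[...,1]>140)&(p[...,1]<320)
g=T["pixels"].astype(int)
print("bench",g[200,200],"plate",g[176,217],g[180,200])
# tablet faces
for P,f in((p,T),(s,S)):
    c=f["pixels"]; mm=(P[...,0]>340)&(P[...,0]<405)&(P[...,1]>140)&(P[...,1]<370)&(P[...,2]>80)&(P[...,2]<140)
    q=P[mm];col=c[mm].mean(1); r=(q[:,0]-372.5)-(q[:,1]-256)*0.066
    for lo,hi in((-9,-3),(-3,0),(0,3),(3,9)):
        k=(r>lo)&(r<=hi); print(lo,k.sum(), np.median(col[k]) if k.sum() else '')
big=cv2.resize(S["pixels"][130:240,200:330,::-1],(780,600)[::1],interpolation=cv2.INTER_CUBIC);big=cv2.convertScaleAbs(big,alpha=1.6);cv2.imwrite("pics/c2.png",big)
E
```

```text
top R [(2, 263, [563.0, 613.0, 714.0]), (12, 26, [563.0, 604.0, 661.0]), (22, 18, [604.0, 610.0, 658.0]), (32, 18, [609.0, 613.0, 652.0]), (42, 15, [613.0, 616.0, 650.0]), (52, 22, [617.0, 620.0, 644.0]), (62, 11, [620.0, 623.0, 626.0]), (72, 21, [624.0, 628.0, 637.0]), (82, 12, [628.0, 630.0, 632.0])]
top L [(2, 235, [565.0, 623.0, 714.0]), (12, 37, [565.0, 604.0, 662.0]), (22, 22, [607.0, 610.0, 656.0]), (32, 26, [610.0, 613.0, 654.0]), (42, 19, [615.0, 618.0, 649.0]), (52, 13, [618.0, 622.0, 647.0]), (62, 18, [620.0, 625.0, 641.0]), (72, 20, [624.0, 628.0, 635.0]), (82, 11, [628.0, 631.0, 633.0])]
top M [(2, 538, [568.0, 632.0, 712.0]), (12, 36, [564.0, 567.0, 625.0]), (22, 44, [606.0, 609.0, 615.0]), (32, 16, [609.0, 612.0, 613.0])]
side R [(2, 135, [566.0, 621.0, 707.0]), (12, 16, [565.0, 604.0, 662.0]), (22, 16, [607.0, 611.0, 657.0]), (32, 12, [610.0, 615.0, 653.0]), (42, 11, [615.0, 619.0, 649.0]), (52, 12, [619.0, 623.0, 644.0]), (62, 12, [624.0, 626.0, 642.0]), (72, 11, [625.0, 630.0, 637.0]), (82, 7, [627.0, 631.0, 633.0])]
side L [(2, 114, [566.0, 633.0, 710.0]), (12, 17, [567.0, 609.0, 662.0]), (22, 10, [609.0, 613.0, 658.0]), (32, 12, [613.0, 618.0, 654.0]), (42, 9, [616.0, 618.0, 644.0]), (52, 10, [620.0, 624.0, 644.0]), (62, 11, [625.0, 629.0, 643.0]), (72, 12, [627.0, 631.0, 637.0]), (82, 3, [632.0, 632.0, 633.0])]
side M [(2, 173, [566.0, 610.0, 710.0]), (12, 11, [565.0, 568.0, 630.0]), (22, 25, [608.0, 611.0, 615.0]), (32, 5, [612.0, 613.0, 615.0])]
behind 2246 [754. 107.  60.] [970. 298. 201.]
behind 1227 [755. 104.  60.] [967. 294. 201.]
bench [166 167 162] plate [140 143 145] [189 192 193]
-9 108 31.0
-3 4 105.16666666666666
0 2 106.5
3 0 
-9 62 32.333333333333336
-3 33 65.33333333333333
0 12 102.83333333333334
3 10 92.66666666666667
```

View pics/c2.png

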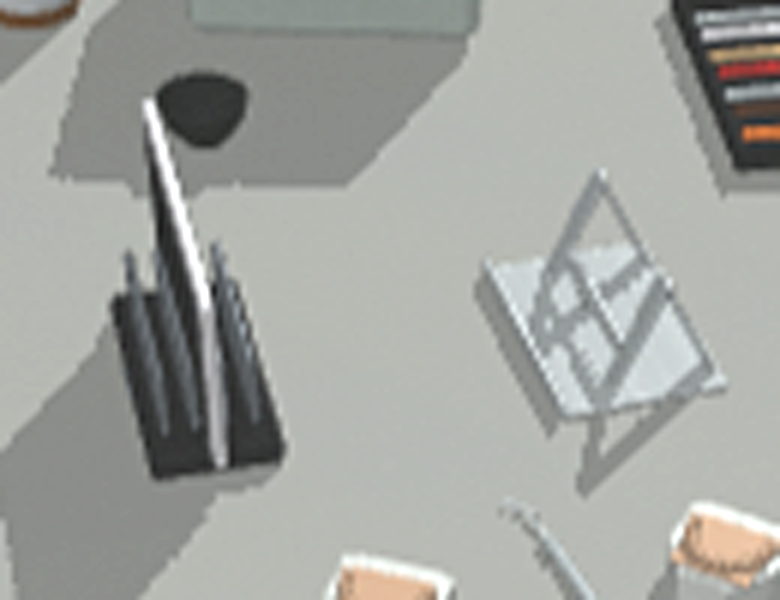

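The screen face is the one towards world -x. The lip is at x≈566 and the uprights lean to +x, so the stand's yaw is about 0 and its origin about (586,233). I'm moving above the tablet.

```bash

python3 -m inch '[[0,0,-0.0363,0,0,0,0],[0,0,-0.0363,0,0,0,0],[0,0,-0.0363,0,0,0,0],[0,0,-0.0363,0,0,0,0],[0,0,-0.0363,0,0,0,0],[0,0,-0.0363,0,0,0,0],[0,0,-0.0363,0,0,0,0],[0,0,-0.0363,0,0,0,0]]'
python3 -m inch '[[0,0,-0.0363,0,0,0,0],[0,0,-0.0363,0,0,0,0],[0,0,-0.0363,0,0,0,0],[0,0,0,1,0.18,0,0],[0,0,0,1,0.18,0,0],[0,0,0,1,0.18,0,0],[0,0,0,1,0.18,0,0],[0,0,0,1,0.18,0,0]]'
python3 -m inch '[[0,0,0,1,0.18,0,0],[0,0,0,1,0.18,0,0],[0,0,0,1,0.18,0,0],[0,0,0,1,0.18,0,0],[0,0,0,1,0.18,0,0],[0,0,0,1,0.18,0,0],[0,0,0,1,0.18,0,0],[0,0,0,1,0.18,0,0]]'
python3 -m inch '[[0,0,0,1,0.18,0,0],[0,0,0,1,0.18,0,0],[0,0,0,1,0.18,0,0],[0,0,0,1,0.18,0,0],[0,0,0,1,0.18,0,0],[0,0,0,1,0.18,0,0],[0,0,0,1,0.18,0,0],[0,0,0,1,0.18,0,0]]'
python3 -m inch '[[0,0,0,1,0.18,0,0],[0,0,0,1,0.18,0,0],[0,0,0,1,0.18,0,0],[0,0,0,1,0.18,0,0],[0,0,0,1,0.18,0,0],[0,0,0,1,0.18,0,0],[0,0,0,0,0,0,0],[0,0,0,0,0,0,0]]'
python3 - <<'E'
from h import *; from rig import r,grab_frame
f=grab_frame("wrist"); p=cloud(f); s=r.sense(); cv2.imwrite("pics/w1.png",f["pixels"][:,:,::-1])
print(rect(p,(372,256),150,135,160)); print(rect(p,(372,256),90,60,76))
plan(s["eef_pos"],s["tcp_rot"],(372.5,256,133),(np.pi,0,np.radians(86.2))); print(s["qpos"].round(2))
E
```

```text
clock: 0.77
eef_pos: [155.7, -605.1, 252.9]
tcp_rot: [-3.141, -0.001, 1.17]
contact_force: [1.5, 0.1, 0.0]
opening: 1.003
grasp_force: 0.0
clock: 1.43
eef_pos: [186.2, -480.6, 252.8]
tcp_rot: [-3.141, -0.001, 1.506]
contact_force: [0.4, -0.1, -0.1]
opening: 1.0
grasp_force: 0.0
clock: 2.1
eef_pos: [234.9, -283.4, 253.1]
tcp_rot: [-3.141, -0.0, 1.506]
contact_force: [-0.3, -0.2, 0.1]
opening: 1.001
grasp_force: 0.0
clock: 2.77
eef_pos: [283.7, -86.3, 253.3]
tcp_rot: [3.141, 0.0, 1.506]
contact_force: [0.9, 0.3, -0.0]
opening: 0.997
grasp_force: 0.0
clock: 3.43
eef_pos: [320.3, 61.3, 253.1]
tcp_rot: [-3.141, 0.0, 1.51]
contact_force: [0.9, -0.4, -0.1]
opening: 1.001
grasp_force: 0.0
{'n': 1221, 'c': (365.3, 179.1), 'size': (43, 9), 'long_deg': 86.5, 'z': [138.7, 149.1, 150.8]}
{'n': 922, 'c': (366.3, 192.8), 'size': (56, 53), 'long_deg': -4.4, 'z': [61.8, 69.3, 71.6]}
turn frac [-0.0003  0.0002  0.0012] deg [-0.   0.   0.2] | shift frac after turn [7.94 1.57 4.8 ] before turn [7.94 1.61 4.79] | world [  52.4  195.5 -120. ]
[ 0.18 -0.15  2.2  -0.    1.09  0.25]
```

```bash

python3 -m inch '[[0,0,0,1,0.2,0,0],[0,0,0,1,0.2,0,0],[0,0,0,1,0.2,0,0],[0,0,0,1,0.2,0,0],[0,0,0,1,0.2,0,0],[0,0,0,1,0.2,0,0],[0,0,0,1,0.2,0,0],[0,0,0,0.94,0.2,0,0]]'
python3 - <<'E'
from h import *; from rig import r,grab_frame
f=grab_frame("wrist"); p=cloud(f); s=r.sense(); cv2.imwrite("pics/w1.png",f["pixels"][:,:,::-1])
print(rect(p,(372,256),150,142,156)); print(rect(p,(372,256),90,60,76))
plan(s["eef_pos"],s["tcp_rot"],(372.5,256,133),(np.pi,0,np.radians(86.2))); print(s["eef_pos"],s["qpos"].round(2))
E
```

```text
clock: 4.15
eef_pos: [373.7, 255.9, 253.2]
tcp_rot: [-3.141, 0.0, 1.505]
contact_force: [-0.2, -1.0, -0.1]
opening: 1.001
grasp_force: 0.0
{'n': 3069, 'c': (370.5, 260.0), 'size': (204, 8), 'long_deg': 86.4, 'z': [147.2, 149.5, 150.8]}
{'n': 2602, 'c': (370.2, 252.5), 'size': (120, 56), 'long_deg': 86.4, 'z': [66.5, 69.6, 70.9]}
turn frac [ 0.0005 -0.0008  0.0001] deg [ 0.1 -0.1  0. ] | shift frac after turn [-0.14 -0.11  4.82] before turn [-0.15 -0.12  4.82] | world [  -3.    -3.2 -120.6]
[375.48509552 259.23008874 253.55770876] [0.6  0.08 1.98 0.   1.07 0.67]
```

View pics/w1.png

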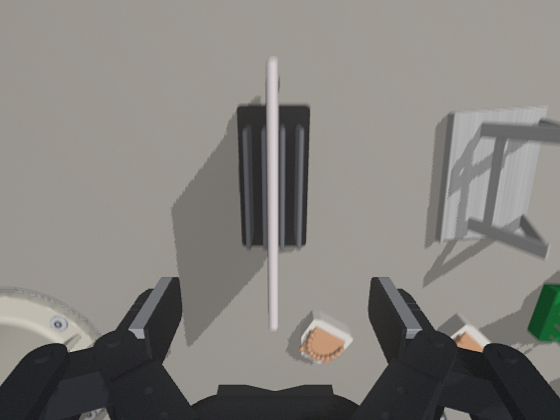

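The wrist view shows the tablet edge running vertically at column 272, rows 60–330, midway between the open fingers. I'm descending to grip it.

```bash

python3 -m inch '[[0,0,0,0,-0.15,0.9,0],[0,0,0,0,0,1,0],[0,0,0,0,0,1,0],[0,0,0,0,0,1,0],[0,0,0,0,0,0.92,0],[0,0,0,0,0,0,1],[0,0,0,0,0,0,1],[0,0,0,0,0,0,1]]' 45
python3 -m inch '[[0,0,0,0,0,0,1],[0,0,0,0,0,0,1],[0,0,0,0,0,0,1],[0,0,0,0,0,0,1],[0,0,0,0,0,0,1],[0,0,0,0,0,0,1]]'
```

```text
clock: 4.87
eef_pos: [370.2, 255.8, 133.8]
tcp_rot: [3.141, -0.0, 1.505]
contact_force: [0.3, -0.7, 1.7]
opening: 0.601
grasp_force: 0.0
clock: 5.37
eef_pos: [370.2, 256.7, 133.8]
tcp_rot: [3.14, -0.001, 1.506]
contact_force: [0.6, -0.9, 7.9]
opening: 0.085
grasp_force: 45.8
```

```bash

python3 -m inch '[[0,0,0,0,0,-0.3,1],[0,0,0,0,0,-0.6,1],[0,0,0,0,0,-0.8,1],[0,0,0,0,0,-0.9,1],[0,0,0,0,0,-0.9,1],[0,0,0,0,0,-0.3,1],[0,0,0,0,0.3,0,1],[0,0,0,-0.04,0.8,0,1]]'
python3 -m inch '[[0,0,0,-0.04,1,0,1],[0,0,0,-0.04,1,0,1],[0,0,0,-0.04,1,0,1],[0,0,0,-0.04,1,0,1],[0,0,0,-0.04,1,0,1],[0,0,0,-0.04,1,0,1],[0,0,0,-0.04,1,0,1],[0,0,0,-0.04,1,0,1]]'
python3 -m inch '[[0,0,0,-0.01,0.8,0,1],[0,0,0,0,0.6,0,1],[0.0333,0,-0.004,0,0,0,1],[0.0333,0,-0.004,0,0,0,1],[0.0333,0,-0.004,0,0,0,1],[0.0333,0,-0.004,0,0,0,1],[0,0,0,0,0,0,1],[0,0,0,0,0,0,1]]'
cat >> h.py <<'E'
def planR(pos,rot,tgt,G):
    plan(pos,rot,tgt,G.as_euler('xyz'))
E
python3 - <<'E'
from h import *; from rig import r,grab_frame
s=r.sense(); P=s["eef_pos"];R=Ro.from_euler('xyz',s["tcp_rot"])
print(P,R.as_matrix().round(3).tolist(),s["contact_force"],s["opening"],s["grasp_force"],s["qpos"].round(2))
for n in("side","wrist"):
    f=grab_frame(n);p=cloud(f)
    q=p.reshape(-1,3);L=R.inv().apply(q-P)  # tool-frame points near slab
    m=(abs(L[:,1])<7)&(abs(L[:,0])<120)&(L[:,2]>-40)&(L[:,2]<140)
    print(n,m.sum(),np.percentile(L[m],[0.5,50,99.5],axis=0).round(1).tolist())
    mm=(q[:,0]>555)&(q[:,0]<640)&(abs(q[:,1]-233)<80)
    z=q[mm&(q[:,2]>10)&(q[:,2]<20)&(q[:,0]<575)]; print("lip",len(z),z.mean(0) if len(z) else '')
    if n=="side": cv2.imwrite("pics/s2.png",cv2.resize(f["pixels"][60:240,200:440,::-1],(800,600)))
a=np.radians(24)
G=Ro.from_euler('y',a)*Ro.from_euler('xyz',[np.pi,0,np.radians(89)])
u=np.array([np.sin(a),0,np.cos(a)])
print("pre (20 above)");planR(P,s["tcp_rot"],np.array([583,230,25.7])+113.8*u,G)
E
```

```text
clock: 6.03
eef_pos: [395.4, 253.2, 227.4]
tcp_rot: [-3.14, 0.0, 1.508]
contact_force: [-0.2, 0.8, -3.5]
opening: 0.089
grasp_force: 44.8
clock: 6.7
eef_pos: [596.7, 231.7, 225.3]
tcp_rot: [-3.139, 0.001, 1.506]
contact_force: [0.5, -0.0, -4.6]
opening: 0.089
grasp_force: 44.8
clock: 7.37
eef_pos: [631.3, 229.3, 223.8]
tcp_rot: [-2.722, -0.009, 1.554]
contact_force: [0.7, -0.4, -4.0]
opening: 0.089
grasp_force: 45.7
[631.28882396 229.30209114 223.79614504] [[0.017, 0.913, -0.407], [1.0, -0.012, 0.015], [0.009, -0.408, -0.913]] [ 0.69476694 -0.37187359 -3.98133412] 0.08949470040207137 45.72827339172363 [0.28 0.66 1.26 0.13 1.62 0.28]
side 1203 [[-101.4, -6.6, -23.6], [-20.6, -2.0, 48.5], [101.8, 6.0, 112.1]]
lip 40 [567.33379378 237.58506615  12.93404989]
wrist 10187 [[-27.7, -6.7, -36.7], [45.6, -1.5, -16.4], [105.1, 6.8, 11.5]]
lip 620 [565.60056529 240.98620875  13.3685778 ]
pre (20 above)
turn frac [-0.0003 -0.0047  0.0017] deg [-0.1 -0.9  0.3] | shift frac after turn [0.05 1.46 3.47] before turn [-0.01  1.46  3.47] | world [ -2.    0.7 -94.1]
```

View pics/s2.png

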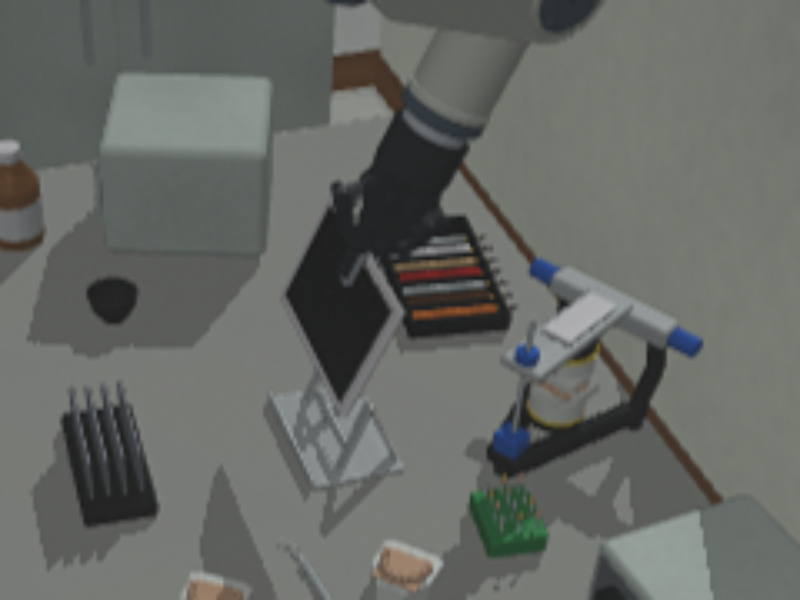

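The side view shows the tablet tilted above the stand at (345,310) in the crop, screen towards the camera and -x, with the holder well clear. I'm lowering it.

```bash

python3 -m inch '[[0,-0.0026,0.001,0.03,0.37,0.87,1],[0,0,0,0.03,0.37,0.87,1],[0,0,0,0.03,0.36,0.87,1],[0,0,0,0.03,0.36,0.86,1],[0,0,0,0,0.05,0.11,1],[0,0,0,0,0.05,0.11,1],[0,0,0,0,0.05,0.11,1],[0,0,0,0,0,0,1]]'
python3 -m inch '[[0,0,0,0,0.03,0.07,1],[0,0,0,0,0.03,0.07,1],[0,0,0,0,0.03,0.07,1],[0,0,0,0,0,0,1]]'
```

```text
clock: 8.13
eef_pos: [629.7, 233.7, 126.1]
tcp_rot: [-2.726, -0.002, 1.556]
contact_force: [-0.5, 0.6, -3.4]
opening: 0.087
grasp_force: 45.6
clock: 8.47
eef_pos: [629.0, 233.4, 118.9]
tcp_rot: [-2.723, -0.002, 1.555]
contact_force: [-0.5, 0.6, -3.9]
opening: 0.085
grasp_force: 45.7
```

```bash

python3 -m inch '[[0,0,0,0,0.04,0.09,1],[0,0,0,0,0.04,0.09,1],[0,0,0,0,0.03,0.06,1],[0,0,0,0,0,0,1]]'
python3 -m inch '[[0,0,0,0,0.02,0.04,1],[0,0,0,0,0.02,0.04,1],[0,0,0,0,0,0,1]]'
python3 - <<'E'
from h import *; from rig import r,grab_frame
s=r.sense(); P=s["eef_pos"];R=Ro.from_euler('xyz',s["tcp_rot"]);print(P,s["contact_force"])
f=grab_frame("side");q=cloud(f).reshape(-1,3);L=R.inv().apply(q-P)
m=(abs(L[:,1])<7)&(abs(L[:,0])<108)&(L[:,2]>-40)&(L[:,2]<125); w=q[m]
k=w[:,2]<w[:,2].min()+4; print("low edge",w[k].mean(0),w[:,2].min(),"y range",np.percentile(w[:,1],[1,99]), "Ly", np.percentile(L[m],[1,50,99],axis=0))
E
```

```text
clock: 8.8
eef_pos: [628.8, 233.4, 111.7]
tcp_rot: [-2.723, -0.001, 1.556]
contact_force: [-1.0, -0.9, -3.9]
opening: 0.09
grasp_force: 45.7
clock: 9.05
eef_pos: [629.2, 233.5, 109.9]
tcp_rot: [-2.723, -0.002, 1.555]
contact_force: [0.1, 1.1, -4.4]
opening: 0.085
grasp_force: 45.7
[629.21105507 233.47129868 109.93779922] [ 0.14619263  1.07892388 -4.40037173]
low edge [579.50418679 220.43690665  -0.92610215] -3.363796240393185 y range [131.18397376 334.15693343] Ly [[-102.56165231   -6.29422193  -17.04226326]
 [ -19.96524055   -2.06114231   55.29360585]
 [ 100.35863915    4.97737261  122.07225207]]
```

```bash

python3 -m inch '[[0,0,0,0,0.02,0.04,1],[0,0,0,0,0,0,1]]'
python3 -m inch '[[0,0,0,0,0.02,0.04,1],[0,0,0,0,0,0,1]]'
python3 -m inch '[[0,0,0,0,0.02,0.04,1],[0,0,0,0,0,0,1]]'
```

```text
clock: 9.27
eef_pos: [629.5, 233.5, 109.7]
tcp_rot: [-2.724, -0.002, 1.555]
contact_force: [0.6, -0.2, 1.6]
opening: 0.09
grasp_force: 46.5
clock: 9.43
eef_pos: [629.8, 233.5, 109.5]
tcp_rot: [-2.724, -0.002, 1.555]
contact_force: [0.0, -0.1, 8.3]
opening: 0.087
grasp_force: 47.4
clock: 9.6
eef_pos: [630.0, 233.6, 109.3]
tcp_rot: [-2.724, -0.002, 1.556]
contact_force: [1.6, -1.1, 13.9]
opening: 0.087
grasp_force: 48.1
```

```bash

python3 -m inch '[[0,0,0,0,-0.02,-0.05,1],[0.004,0,0,0,0.06,0,1],[0.004,0,0,0,0.06,0,1],[0,0,0,0,0,0,1]]'
python3 -m inch '[[0.004,0,0,0,0.06,0,1],[0,0,0,0,0,0,1]]'
python3 -m inch '[[0.003,0,0,0,0.05,0,1],[0,0,0,0,0,0,1]]'
```

```text
clock: 9.93
eef_pos: [632.9, 233.6, 108.2]
tcp_rot: [-2.697, -0.002, 1.555]
contact_force: [1.0, -1.1, 11.9]
opening: 0.091
grasp_force: 47.8
clock: 10.1
eef_pos: [634.2, 233.5, 107.6]
tcp_rot: [-2.685, -0.002, 1.555]
contact_force: [0.7, -1.0, 12.0]
opening: 0.089
grasp_force: 47.8
clock: 10.27
eef_pos: [635.2, 233.5, 107.1]
tcp_rot: [-2.675, -0.002, 1.555]
contact_force: [1.0, -0.8, 11.6]
opening: 0.084
grasp_force: 47.8
```

```bash

python3 -m inch '[[0.004,0,0,0,0.06,-0.03,1],[0,0,0,0,0,0,1]]'
python3 -m inch '[[0.004,0,0,0,0.06,-0.02,1],[0,0,0,0,0,0,1]]'
python3 - <<'E'
from h import *; from rig import r,grab_frame
f=grab_frame("side"); cv2.imwrite("pics/s3.png",cv2.resize(f["pixels"][120:230,250:360,::-1],(600,600),interpolation=cv2.INTER_CUBIC))
E
```

```text
clock: 10.43
eef_pos: [636.0, 233.5, 106.7]
tcp_rot: [-2.661, -0.002, 1.556]
contact_force: [-3.3, -0.7, 9.7]
opening: 0.088
grasp_force: 47.5
clock: 10.6
eef_pos: [636.2, 233.5, 106.1]
tcp_rot: [-2.645, -0.002, 1.556]
contact_force: [-7.1, -1.1, 9.2]
opening: 0.083
grasp_force: 47.1
```

View pics/s3.png

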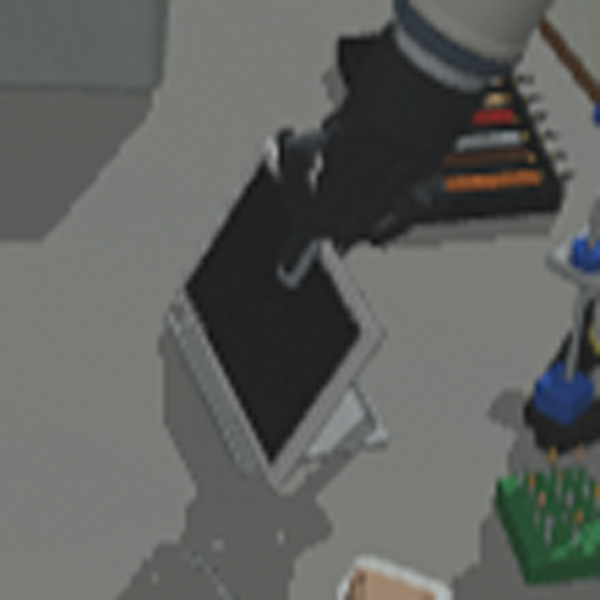

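The crop shows the tablet leaning on the uprights with its lower edge behind the lip, and the contact force confirms it. I'm opening the fingers and retreating.

```bash

python3 -m inch '[[0,0,0,0,-0.02,0,1],[0,0,0,0,0,0,0.7],[0,0,0,0,0,0,0.4],[0,0,0,0,0,0,0.2],[0,0,0,0,0,0,0.2],[0,0,0,0,0,0,0.2],[0,0,0,0,0,0,0.2],[0,0,0,0,0,0,0.2]]'
python3 -m inch '[[0,0,0,0,0,-0.2,0.2],[0,0,0,0,0,-0.5,0.2],[0,0,0,0,0,-0.9,0.2],[0,0,0,0,0,-1,0.2],[0,0,0,0,0,-1,0.2],[0,0,0,0,0,-1,0.2]]'
python3 - <<'E'
from h import *; from rig import r,grab_frame
s=r.sense();print(s["eef_pos"],s["tcp_rot"],s["qpos"].round(2))
p=cloud(grab_frame("side"));T=cloud(grab_frame("top"))
for P in(p,T):
  m=(P[...,0]>560)&(P[...,0]<665)&(abs(P[...,1]-233)<110)&(P[...,2]>25)&(P[...,2]<118);q=P[m]
  c=q.mean(0);v=np.linalg.svd(q-c,full_matrices=False)[2][2];print(len(q),c.round(),v.round(3),q[:,2].max(),np.percentile(q[:,1],[1,99]), "tilt",np.degrees(np.arcsin(abs(v[2]))))
plan(s["eef_pos"],s["tcp_rot"],(394,-238,200),(np.pi,0,np.radians(72)))
E
```

```text
clock: 11.32
eef_pos: [637.5, 233.3, 105.6]
tcp_rot: [-2.651, -0.002, 1.555]
contact_force: [-0.3, 0.0, 0.2]
opening: 0.798
grasp_force: 0.0
clock: 11.82
eef_pos: [692.6, 232.3, 209.5]
tcp_rot: [-2.652, -0.002, 1.555]
contact_force: [0.1, 0.8, -0.4]
opening: 0.8
grasp_force: 0.0
[692.57082854 232.27524442 209.48454124] [-2.65212153e+00 -1.83826510e-03  1.55542418e+00] [0.26 0.82 1.03 0.13 1.77 0.27]
1039 [616. 226.  73.] [-0.879 -0.002  0.476] 117.86452918593147 [133.36354355 335.10951742] tilt 28.451427954398408
377 [614. 321.  73.] [ 0.877 -0.041 -0.479] 117.67926325095345 [302.76978069 338.89878259] tilt 28.623153283798462
turn frac [-0.1547  0.0227  0.0933] deg [-27.8   4.1  16.8] | shift frac after turn [-21.58  -5.55   0.38] before turn [-18.99 -10.12   5.78] | world [-298.6 -470.3   -9.5]
```

The tablet leans at 28.5° and is centred at y≈234, so it is stable. Next is the handpiece.

```bash

python3 -m inch '[[-0.031,0.0045,0.0187,0,0,0,0],[-0.031,0.0045,0.0187,0,0,0,0],[-0.031,0.0045,0.0187,0,0,0,0],[-0.031,0.0045,0.0187,0,0,0,0],[-0.031,0.0045,0.0187,0,0,0,0],[0,0,0,-0.9,-0.23,0,0],[0,0,0,-1,-0.257,0,0],[0,0,0,-1,-0.257,0,0]]'
python3 -m inch '[[0,0,0,-1,-0.257,0,0],[0,0,0,-1,-0.257,0,0],[0,0,0,-1,-0.257,0,0],[0,0,0,-1,-0.257,0,0],[0,0,0,-1,-0.257,0,0],[0,0,0,-1,-0.257,0,0],[0,0,0,-1,-0.257,0,0],[0,0,0,-1,-0.257,0,0]]'
python3 -m inch '[[0,0,0,-1,-0.257,0,0],[0,0,0,-1,-0.257,0,0],[0,0,0,-1,-0.257,0,0],[0,0,0,-1,-0.257,0,0],[0,0,0,-1,-0.257,0,0],[0,0,0,-1,-0.257,0,0],[0,0,0,-1,-0.257,0,0],[0,0,0,-1,-0.257,0,0]]'
python3 -m inch '[[0,0,0,-1,-0.257,0,0],[0,0,0,-0.7,-0.18,0,0],[0,0,0,0,0,0,0],[0,0,0,0,0,0,0]]'
python3 - <<'E'
from h import *; from rig import r,grab_frame
s=r.sense();print(s["eef_pos"],s["tcp_rot"],s["qpos"].round(2))
f=grab_frame("wrist");P=cloud(f);np.savez("w3.npz",**f);cv2.imwrite("pics/w3.png",f["pixels"][:,:,::-1])
for z0,z1 in((48,58),(41,58),(5,12),(30,37.5)): print(z0,rect(P,(394,-238),125,z0,z1))
plan(s["eef_pos"],s["tcp_rot"],(394,-238,38),(np.pi,0,np.radians(72)))
E
```

```text
clock: 12.58
eef_pos: [650.3, 169.0, 207.5]
tcp_rot: [3.141, 0.001, 1.258]
contact_force: [0.3, 0.2, 0.5]
opening: 0.997
grasp_force: 0.0
clock: 13.25
eef_pos: [539.8, -6.1, 207.6]
tcp_rot: [3.141, 0.001, 1.256]
contact_force: [-0.2, -0.4, 0.1]
opening: 0.999
grasp_force: 0.0
clock: 13.92
eef_pos: [429.1, -180.3, 207.9]
tcp_rot: [3.141, 0.001, 1.256]
contact_force: [0.8, -0.4, -0.3]
opening: 0.995
grasp_force: 0.0
clock: 14.25
eef_pos: [406.1, -216.9, 207.9]
tcp_rot: [3.141, 0.001, 1.254]
contact_force: [-0.2, -0.3, -0.4]
opening: 1.0
grasp_force: 0.0
[ 406.12890462 -216.90940374  207.90515826] [3.14124192e+00 9.44423309e-04 1.25412804e+00] [-0.49  0.15  2.02 -0.    0.97 -0.18]
48 {'n': 2673, 'c': (388.7, -243.6), 'size': (142, 21), 'long_deg': 72.8, 'z': [48.4, 50.7, 52.5]}
41 {'n': 4329, 'c': (391.0, -235.9), 'size': (166, 27), 'long_deg': 72.8, 'z': [43.1, 49.2, 52.3]}
5 {'n': 2062, 'c': (384.8, -255.6), 'size': (133, 58), 'long_deg': 72.5, 'z': [6.3, 8.8, 10.1]}
30 {'n': 817, 'c': (392.3, -232.3), 'size': (159, 49), 'long_deg': 72.2, 'z': [32.1, 35.4, 36.9]}
turn frac [ 0.0001  0.0003 -0.0008] deg [ 0.   0.1 -0.1] | shift frac after turn [-0.95 -0.2   6.8 ] before turn [-0.95 -0.2   6.8 ] | world [ -12.1  -21.1 -169.9]
```

View pics/w3.png

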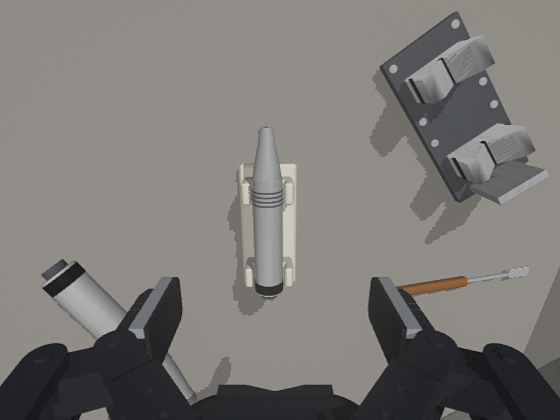

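The wrist view shows the handpiece at (267,215) with its nose up in the image, the gap between saddles clear, and the fatter decoy at the lower left. The handpiece origin is about (385.5,-254.5) and the axis about 72.7°.

```bash

python3 -m inch '[[0,0,-0.0045,-0.85,-0.16,0.5,0],[0,0,0,-0.84,-0.16,0.9,0],[0,0,0,0,0,1,0],[0,0,0,0,0,1,0],[0,0,0,0,0,1,0],[0,0,0,0,0,1,0],[0,0,0,0,0,0,0],[0,0,0,0,0,0,0]]'
python3 - <<'E'
from h import *; from rig import r
s=r.sense();plan(s["eef_pos"],s["tcp_rot"],(385.5,-254.5,40),(np.pi,0,np.radians(72.7)))
E
```

```text
clock: 14.97
eef_pos: [385.8, -253.3, 72.1]
tcp_rot: [-3.139, 0.0, 1.272]
contact_force: [0.2, 0.2, -0.1]
opening: 0.997
grasp_force: 0.0
turn frac [-0.0009  0.      0.0009] deg [-0.2  0.   0.2] | shift frac after turn [-0.05  0.    1.28] before turn [-0.05  0.01  1.28] | world [ -0.3  -1.2 -32.1]
```

```bash

python3 -m inch '[[0,0,0,-0.05,0,0.6,0],[0,0,0,0,0,0.6,0],[0,0,0,0,0,0.08,0],[0,0,0,0,0,0,0.7],[0,0,0,0,0,0,0.7],[0,0,0,0,0,0,0.7],[0,0,0,0,0,0,0.8],[0,0,0,0,0,0,0.8]]' 40
python3 -m inch '[[0,0,0,0,0,0,0.9],[0,0,0,0,0,0,0.9],[0,0,0,0,0,0,0.9],[0,0,0,0,0,0,0.9]]'
```

```text
clock: 15.63
eef_pos: [386.0, -255.9, 41.5]
tcp_rot: [3.14, 0.001, 1.271]
contact_force: [-3.6, 1.6, 15.0]
opening: 0.312
grasp_force: 38.2
clock: 15.97
eef_pos: [386.0, -256.0, 41.6]
tcp_rot: [3.141, 0.001, 1.27]
contact_force: [-2.1, 1.5, 9.8]
opening: 0.314
grasp_force: 38.6
```

```bash

python3 -m inch '[[0,0,0,0,0,-0.3,1],[0,0,0,0,0,-0.7,1],[0,0,0,0,0,-1,1],[0,0,0,0,0,-1,1],[0,0,0,0,0,-0.8,1],[0,0,0,0,0,0,1]]'
python3 - <<'E'
from h import *; from rig import r
f=np.load("w3.npz");P=cloud(f)
for z0,z1 in((43,49),(35,50),(51,62),(7,13)): print(z0,rect(P,(591,-213),95,z0,z1))
s=r.sense();a=np.radians(108);F=np.array([592,-213.5])
print(s["eef_pos"],s["contact_force"])
t=np.array([*(F+(4-1.3)*np.array([np.cos(a),np.sin(a)])),140]);plan(s["eef_pos"],s["tcp_rot"],t,(np.pi,0,a))
E
```

```text
clock: 16.47
eef_pos: [387.4, -256.8, 139.5]
tcp_rot: [3.136, 0.003, 1.27]
contact_force: [1.1, -0.9, -1.2]
opening: 0.317
grasp_force: 40.0
43 {'n': 2350, 'c': (590.7, -212.2), 'size': (131, 53), 'long_deg': -72.2, 'z': [43.5, 46.5, 48.0]}
35 {'n': 4326, 'c': (590.7, -212.2), 'size': (131, 53), 'long_deg': -72.2, 'z': [35.8, 44.0, 47.9]}
51 {'n': 636, 'c': (609.2, -270.9), 'size': (44, 10), 'long_deg': 16.8, 'z': [51.9, 55.6, 56.9]}
7 {'n': 8630, 'c': (588.0, -204.6), 'size': (159, 75), 'long_deg': -72.2, 'z': [8.6, 10.0, 11.5]}
[ 387.38335034 -256.78152119  139.48043654] [ 1.06666145 -0.91286807 -1.19220851]
turn frac [ 0.0015  0.0014 -0.1956] deg [  0.3   0.3 -35.2] | shift frac after turn [-0.77  8.32 -0.02] before turn [4.16 7.24 0.01] | world [203.8  45.8   0.5]
```

```bash

python3 - <<'E'
from h import *; from rig import r
a=np.radians(107.8);e=np.array([[np.cos(a),np.sin(a)],[-np.sin(a),np.cos(a)]])
F=np.array([588,-204.])
for n in("w3","top0","side0"):
    P=cloud(np.load(n+".npz")).reshape(-1,3);L=(P[:,:2]-F)@e.T
    for z0,z1 in((40,50),(52,60)):
        m=(P[:,2]>z0)&(P[:,2]<z1)&(abs(L[:,0])<90)&(abs(L[:,1])<45);h,b=np.histogram(L[m,0],np.arange(-90,92,4))
        print(n,z0,[(int(x),int(k)) for x,k in zip(b,h) if k],np.percentile(L[m,1],[1,99]).round(1))
    m=(P[:,2]>25)&(P[:,2]<49)&(abs(L[:,1])<30)
    for c in(-42,42):
        k=m&(abs(L[:,0]-c)<16); print(c,np.percentile(L[k,0],[1,99]).round(1))
        # vee bottom: min z by y
        z=[(int(y),round(float(np.median(P[kk,2])),1)) for y in range(-28,28,4) if (kk:=m&(abs(L[:,0]-c)<10)&(L[:,1]>=y)&(L[:,1]<y+4)).sum()>2]; print(z)
E
```

```text
w3 40 [(-78, 1), (-74, 12), (-70, 282), (-66, 81), (-54, 68), (-50, 174), (-46, 190), (-42, 178), (-38, 190), (-34, 193), (-30, 249), (30, 80), (34, 228), (38, 246), (42, 229), (46, 248), (50, 244), (54, 226)] [-25.5  26.2]
w3 52 [(-78, 13), (-74, 215), (-70, 332), (-66, 41)] [-21.  22.]
-42 [-51.1 -26.6]
[(-28, 46.4), (-24, 47.0), (-20, 46.8), (-16, 43.9), (-12, 39.8), (-8, 36.1), (-4, 32.2), (0, 31.7), (4, 36.1), (8, 40.1), (12, 44.3), (16, 46.7), (20, 47.0), (24, 38.6)]
42 [33.  56.9]
[(-28, 46.5), (-24, 46.9), (-20, 46.7), (-16, 44.0), (-12, 39.9), (-8, 36.0), (-4, 32.4), (0, 31.9), (4, 36.1), (8, 40.2), (12, 44.0), (16, 46.9), (20, 46.9), (24, 38.6)]
top0 40 [(-74, 1), (-70, 15), (-66, 3), (-54, 7), (-50, 20), (-46, 22), (-42, 16), (-38, 15), (-34, 20), (-30, 15), (30, 10), (34, 12), (38, 14), (42, 16), (46, 18), (50, 18), (54, 9)] [-26.9  24.4]
top0 52 [(-78, 8), (-74, 20), (-70, 20), (-66, 3), (-42, 1), (-38, 1), (-34, 1), (-30, 3), (34, 1), (42, 2), (50, 3)] [-23.2  24.6]
-42 [-51.8 -26.9]
[(-28, 45.6), (-24, 46.4), (-20, 46.4), (-16, 41.3), (-12, 39.6), (-8, 35.7), (-4, 32.6
[... 227 characters left out ...]
44.2), (16, 45.6), (20, 47.5), (24, 34.4)]
side0 40 [(-82, 1), (-78, 20), (-74, 2), (-70, 1), (-58, 5), (-54, 21), (-50, 9), (-46, 13), (-42, 14), (-38, 17), (-34, 13), (-30, 2), (26, 8), (30, 15), (34, 13), (38, 15), (42, 15), (46, 14), (50, 7), (54, 5)] [-26.7  25. ]
side0 52 [(-78, 19), (-74, 20), (-70, 8)] [-23.8  20.2]
-42 [-55.2 -29.4]
[(-28, 46.6), (-24, 46.8), (-20, 45.9), (-16, 42.6), (-12, 37.5), (-8, 32.5), (-4, 32.0), (0, 32.7), (4, 38.9), (8, 43.4), (12, 45.9), (16, 44.7), (20, 42.1), (24, 37.1)]
42 [28.7 54.8]
[(-28, 46.9), (-24, 46.5), (-20, 44.2), (-16, 42.3), (-12, 38.3), (-8, 35.5), (-4, 32.8), (0, 33.9), (4, 39.2), (8, 43.4), (12, 44.9), (16, 46.1), (20, 42.4), (24, 33.7)]
```

```bash

python3 -m inch '[[0,0,-0.039,0,0,0,1],[0,0,-0.039,0,0,0,1],[0,0,-0.039,0,0,0,1],[0,0,-0.039,0,0,0,1],[0,0,-0.039,0,0,0,1],[0,0,0,-0.03,0.6,0,1],[0,0,0,-0.03,0.96,0,1],[0,0,0,-0.03,0.96,0,1]]'
python3 -m inch '[[0,0,0,-0.03,0.96,0,1],[0,0,0,-0.03,0.96,0,1],[0,0,0,-0.03,0.96,0,1],[0,0,0,-0.03,0.96,0,1],[0,0,0,-0.03,0.96,0,1],[0,0,0,-0.02,0.96,0,1],[0,0,0,0,0,0,1],[0,0,0,0,0,0,1]]'
python3 - <<'E'
from h import *; from rig import r,grab_frame
s=r.sense();print(s["eef_pos"],s["contact_force"],s["opening"])
a=np.radians(107.8);e=np.array([[np.cos(a),np.sin(a)],[-np.sin(a),np.cos(a)]]);F=np.array([587.4,-202.1])
f=grab_frame("wrist");np.savez("w4.npz",**f);cv2.imwrite("pics/w4.png",f["pixels"][:,:,::-1])
for n in("wrist","side","top"):
    P=cloud(f if n=="wrist" else grab_frame(n)).reshape(-1,3);L=(P[:,:2]-F)@e.T
    print(n,"stop",[np.percentile(L[m],[1,50,99],axis=0).round(1).tolist() for m in[(P[:,2]>52)&(P[:,2]<58)&(abs(L[:,0]+73)<14)&(abs(L[:,1])<40)] if m.sum()>5])
    for c in(-42,42):
        k=(P[:,2]>25)&(P[:,2]<49)&(abs(L[:,1])<30)&(abs(L[:,0]-c)<17); print(c,k.sum(),np.percentile(L[k],[1,99],axis=0).round(1).tolist() if k.sum()>5 else '')
    t=s["eef_pos"]; m=(abs(L[:,0])<130)&(abs(L[:,1])<30)&(P[:,2]>110)&(P[:,2]<152); q=L[m]; z=P[m,2]
    if m.sum()>20:
        print("hp x ext",np.percentile(q[:,0],[0.5,99.5]).round(1)); 
        for lo in range(-70,110,20):
            k=(q[:,0]>lo)&(q[:,0]<lo+20)
            if k.sum()>5: print(lo,k.sum(),"y",np.percentile(q[k,1],[3,97]).round(1),"zmax",np.percentile(z[k],97).round(1))
E
```

```text
clock: 17.13
eef_pos: [447.0, -238.0, 135.2]
tcp_rot: [-3.141, 0.0, 1.878]
contact_force: [0.4, -0.5, -2.4]
opening: 0.312
grasp_force: 39.9
clock: 17.8
eef_pos: [585.7, -197.2, 134.6]
tcp_rot: [-3.14, 0.0, 1.882]
contact_force: [-0.3, -0.2, -2.4]
opening: 0.316
grasp_force: 40.0
[ 585.65412287 -197.15084566  134.57513717] [-0.31480325 -0.22403903 -2.43305464] 0.3160776858871127
wrist stop [[[-75.7, -21.5], [-71.9, -21.4], [-68.5, -21.2]]]
-42 7 [[-29.6, -26.4], [-29.2, 23.1]]
42 439 [[30.9, -26.1], [54.7, 25.8]]
hp x ext [-30.2 108.5]
-50 136 y [-12.8  14.9] zmax 143.8
-30 2071 y [-11.3  13.2] zmax 145.1
-10 2997 y [-13.4  14.9] zmax 150.6
10 5403 y [-24.   25.7] zmax 150.4
30 3281 y [-11.6  13.1] zmax 145.2
50 3925 y [-11.6  12.9] zmax 145.2
70 3548 y [-9.3 10.6] zmax 143.0
90 2547 y [-6.1  7.2] zmax 139.3
side stop [[[-79.7, -24.1], [-74.6, -0.9], [-70.2, 21.7]]]
-42 193 [[-56.7, -26.1], [-31.4, 25.7]]
42 165 [[26.8, -26.0], [52.4, 25.4]]
hp x ext [-58.2 104.9]
-70 47 y [-6.  11.8] zmax 146.3
-50 78 y [-7.8 15.2] zmax 146.6
-30 73 y [-7.3 14.1] zmax 146.3
-10 116 y [-20.2  27.5] zmax 150.9
50 36 y [-7.7 12.2] zmax 146.4
70 42 y [-6.7 11.3] zmax 145.0
90 22 y [-3.6  7.2] zmax 141.6
top stop []
-42 0 
42 47 [[38.5, -27.3], [54.8, 24.1]]
hp x ext [ 42.9 109.2]
30 11 y [-10.9   1.4] zmax 146.8
50 80 y [-10.4  14.4] zmax 148.9
70 77 y [-7.9 12. ] zmax 147.5
90 45 y [-5.2  8.4] zmax 141.2
```

View pics/w4.png

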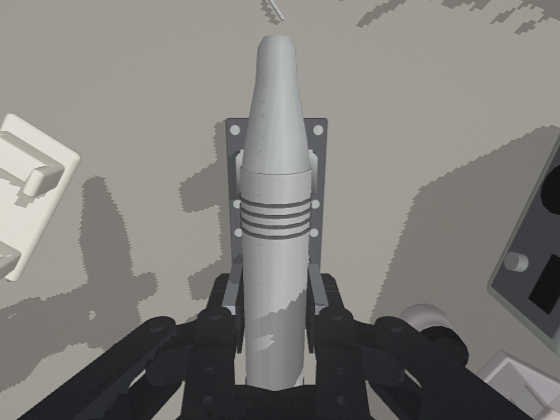

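The wrist view shows the handpiece lined up with the fixture: the axis runs along column 277 and the nose is up at (277,40), over the open end. I only need to shift about -1.3 mm along the axis and -0.8 mm across before lowering.

```bash

python3 -m inch '[[0,0,0,-0.05,0.03,0.5,1],[0,0,0,0,0,0.9,1],[0,0,0,0,0,0.9,1],[0,0,0,0,0,0.5,1],[0,0,0,0,0,0.16,1],[0,0,0,0,0,0,1],[0,0,0,0,0,0,1]]'
python3 -m inch '[[0,0,0,0,0,0.06,1],[0,0,0,0,0,0.06,1],[0,0,0,0,0,0.06,1],[0,0,0,0,0,0,1],[0,0,0,0,0,0,1]]'
```

```text
clock: 18.53
eef_pos: [585.9, -199.5, 61.9]
tcp_rot: [-3.141, 0.001, 1.883]
contact_force: [0.5, -0.7, -2.0]
opening: 0.311
grasp_force: 40.0
clock: 18.95
eef_pos: [585.8, -199.2, 57.3]
tcp_rot: [-3.141, 0.001, 1.883]
contact_force: [-0.4, -0.4, -2.6]
opening: 0.312
grasp_force: 40.0
```

```bash

python3 -m inch '[[0,0,0,0,0,0.05,1],[0,0,0,0,0,0.05,1],[0,0,0,0,0,0,1],[0,0,0,0,0,0,1]]'
python3 -m inch '[[0,0,0,0,0,0.04,1],[0,0,0,0,0,0,1],[0,0,0,0,0,0,1]]'
python3 -m inch '[[0,0,0,0,0,0.03,1],[0,0,0,0,0,0,1],[0,0,0,0,0,0,1]]'
```

```text
clock: 19.28
eef_pos: [586.2, -199.3, 54.7]
tcp_rot: [3.141, 0.001, 1.883]
contact_force: [2.1, 1.5, -1.1]
opening: 0.316
grasp_force: 40.2
clock: 19.53
eef_pos: [586.8, -199.3, 54.1]
tcp_rot: [3.14, 0.002, 1.883]
contact_force: [5.0, 0.7, 2.1]
opening: 0.31
grasp_force: 40.6
clock: 19.78
eef_pos: [587.2, -199.4, 53.7]
tcp_rot: [3.14, 0.002, 1.883]
contact_force: [4.7, 1.3, 5.9]
opening: 0.317
grasp_force: 40.9
```

```bash

python3 -m inch '[[0,0,0,0,0.04,0,1],[0,0,0,0,0,0,1],[0,0,0,0,0,0,1]]'
python3 -m inch '[[0,0,0,0,0.02,0.02,1],[0,0,0,0,0,0,1],[0,0,0,0,0,0,1]]'
python3 -c "
from rig import r;s=r.sense();print(s['contact_force'],s['wrist_torque'],s['eef_pos'])"
```

```text
clock: 20.03
eef_pos: [587.4, -199.2, 53.5]
tcp_rot: [3.141, 0.002, 1.883]
contact_force: [3.0, 2.0, 6.0]
opening: 0.316
grasp_force: 40.9
clock: 20.28
eef_pos: [587.5, -199.2, 53.4]
tcp_rot: [-3.141, 0.002, 1.883]
contact_force: [-0.0, 1.8, 13.0]
opening: 0.313
grasp_force: 41.5
[-0.02808346  1.82794333 13.03831899] [0.01482456 0.04304206 0.06123866] [ 587.46241507 -199.18352712   53.40802582]
```

```bash

python3 -m inch '[[0,0,0,0,0,0.015,1],[0,0,0,0,0,0,1],[0,0,0,0,0,0,1],[0,0,0,0,0,0,1],[0,0,0,0,0,0,1]]'
python3 - <<'E'
from h import *; from rig import r,grab_frame
s=r.sense();print(s["contact_force"],s["wrist_torque"],s["eef_pos"],s["tcp_rot"])
a=np.radians(107.8);e=np.array([[np.cos(a),np.sin(a)],[-np.sin(a),np.cos(a)]]);F=np.array([587.4,-202.1])
ims=[]
for n in("wrist","side"):
    f=grab_frame(n);ims.append(f["pixels"][:,:,::-1]);P=cloud(f).reshape(-1,3);L=(P[:,:2]-F)@e.T
    m=(L[:,0]>-62)&(L[:,0]<115)&(abs(L[:,1])<16)&(P[:,2]>50)&(P[:,2]<69)
    print(n,"x ext",np.percentile(L[m,0],[.5,99.5]).round(1))
    for lo in(-55,-35,25,40,55):
        k=m&(L[:,0]>lo)&(L[:,0]<lo+10)
        if k.sum()>5: print(lo,k.sum(),"top z",np.percentile(P[k,2],[90,97]).round(1),"y",np.percentile(L[k,1],[3,97]).round(1))
im=np.hstack([cv2.resize(ims[0],(400,300)),cv2.resize(ims[1][120:345,200:500],(400,300))]);cv2.imwrite("pics/e.png",im)
E
```

```text
clock: 20.7
eef_pos: [587.4, -199.2, 53.3]
tcp_rot: [-3.141, 0.002, 1.883]
contact_force: [-0.8, 1.6, 15.3]
opening: 0.312
grasp_force: 41.9
[-0.81267145  1.60881581 15.26498532] [0.11312646 0.18797402 0.06248252] [ 587.44215953 -199.20700253   53.34945514] [-3.14137271e+00  1.81514692e-03  1.88338387e+00]
wrist x ext [-32.8 106.1]
-35 811 top z [63.5 63.9] y [-12.4  12.2]
25 1527 top z [63.6 64. ] y [-12.4  11.9]
40 1815 top z [63.8 64.3] y [-12.8  12.4]
55 1991 top z [63.5 64. ] y [-12.4  11.8]
side x ext [-61.3 101. ]
-55 35 top z [64.5 64.8] y [-10.   11.4]
-35 31 top z [64.8 65.6] y [-9.6 12.5]
55 20 top z [64.1 64.6] y [-9.9 10.6]
```

View pics/e.png

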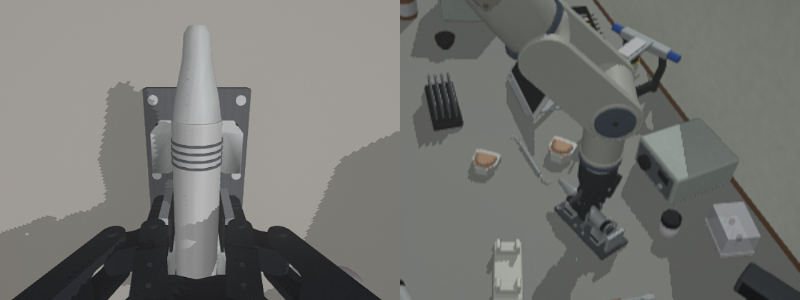

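The handpiece is level (top at 64 mm along its length) and centred in the vees, nose over the open end, held by the fingers with the lateral force near zero. I'll press a little more, check, and hand in.

```bash

python3 -m inch '[[0,0,0,0,0,0.015,1],[0,0,0,0,0,0,1],[0,0,0,0,0,0,1],[0,0,0,0,0,0,1]]'
python3 -m inch '[[0,0,0,0,0,0,1],[0,0,0,0,0,0,1],[0,0,0,0,0,0,1],[0,0,0,0,0,0,1]]'
python3 - <<'E'
from h import *; from rig import r,grab_frame
for i in range(4):
    f=grab_frame("top");s=r.sense();print(s["contact_force"].round(2),s["wrist_torque"].round(3),s["eef_pos"].round(2))
P=cloud(f);a=cloud(np.load("top0.npz"))
for c,rd in(((487,17),45),((595,25),45),((730,45),45)): print(rect(P,c,rd,12,40),rect(a,c,rd,12,40))
q=P[(P[...,0]>560)&(P[...,0]<665)&(abs(P[...,1]-233)<110)&(P[...,2]>25)&(P[...,2]<122)];v=np.linalg.svd(q-q.mean(0),full_matrices=False)[2][2];print(len(q),"tilt",np.degrees(np.arcsin(abs(v[2]))))
E
```

```text
clock: 21.13
eef_pos: [587.5, -199.2, 53.3]
tcp_rot: [-3.141, 0.002, 1.883]
contact_force: [-2.3, 1.1, 19.8]
opening: 0.314
grasp_force: 42.3
clock: 21.47
eef_pos: [587.5, -199.2, 53.4]
tcp_rot: [-3.141, 0.002, 1.883]
contact_force: [-2.5, 1.5, 20.2]
opening: 0.315
grasp_force: 42.3
[-2.57  1.42 20.27] [0.184 0.396 0.073] [ 587.47 -199.19   53.32]
[-1.99  0.98 20.34] [0.142 0.384 0.067] [ 587.46 -199.21   53.33]
[-2.84  0.37 20.38] [0.152 0.366 0.083] [ 587.47 -199.2    53.33]
[-3.09  2.46 19.43] [0.164 0.424 0.004] [ 587.47 -199.19   53.32]
None {'n': 52, 'c': (485.9, 26.1), 'size': (85, 32), 'long_deg': 0.6, 'z': [14.1, 20.9, 28.5]}
{'n': 429, 'c': (604.3, 13.2), 'size': (60, 58), 'long_deg': 44.1, 'z': [18.5, 26.4, 34.3]} {'n': 433, 'c': (604.6, 12.9), 'size': (60, 57), 'long_deg': 44.0, 'z': [19.3, 26.7, 34.3]}
{'n': 549, 'c': (734.2, 49.9), 'size': (75, 62), 'long_deg': 82.7, 'z': [18.4, 23.8, 29.6]} {'n': 545, 'c': (734.2, 49.4), 'size': (75, 61), 'long_deg': 81.5, 'z': [18.2, 23.9, 29.8]}
2325 tilt 28.96620440069263
```

```bash

python3 -m inch '[[0,0,0,0,-0.025,0,1],[0,0,0,0,0,0,1],[0,0,0,0,0,0,1],[0,0,0,0,0,0,1],[0,0,0,0,0,0,1]]'
python3 - <<'E'
from rig import r
s=r.sense();print(s["contact_force"],s["wrist_torque"],s["eef_pos"])
if 12<s["contact_force"][2]<26 and abs(s["contact_force"][0])<4: print(r.sign_off())
E
```

```text
clock: 22.08
eef_pos: [587.4, -199.2, 53.4]
tcp_rot: [3.141, 0.002, 1.883]
contact_force: [-1.5, 3.1, 17.6]
opening: 0.31
grasp_force: 41.9
[-1.46152948  3.0959861  17.59728391] [0.40009507 0.05040057 0.04833154] [ 587.44852751 -199.22651493   53.35532507]
the job is handed in; nothing more can be done
None
```

The job is handed in at about 22 s: the tablet leans on the stand at about 29° with its screen facing out and the gripper released. The handpiece is held in the V-blocks, nose over the open end, pressed down with about 20 N.

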